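# Hitch the stitching pony to the bench ball

## Task

Lift the stitching pony by its wooden jaws and lower its coupler onto the ball bolted to the bench; then press the stiff coupler down until it bottoms on the ball and the pony stands level on its feet, and only after that push the raised latch lever down to its stop, leaving the pony hitched and let go. Both are stiff, but never push on either with more than about 35 N (3.5 kg), and leave the small things lying round the ball and the pony where they are.

Things in the scene. Friction and masses are not known exactly. Their poses are not given: they have to be found in the camera images.
- pony_grip (a point): Grip centre of the stitching pony's jaws, 170 mm above its feet. Pony: loose beech clamp, 0.6 to 0.9 kg, standing level; x along its board to the steel coupler, z up, y across the jaws. Jaws: 50 mm along x, 34 mm thick along y, flat faces from 100 to 190 mm above the feet, top 216 mm, star knob below. Foot board 270 x 84 mm, from 180 mm behind to 90 mm ahead of the pony's middle (45 mm ahead of here)
- socket (a point): Point of the pony where the ball's centre lies once the coupler is home: 195 mm ahead (+x) of the grip centre, 118 mm below it, 52 mm above the feet's underside. The coupler is a round steel cup, mouth down: 52 mm outside, 44 mm bore, mouth flared to 58 mm inside; its rim is 15 mm below this point
- coupler_top (a point): Middle of the cup's flat top (38 mm across), 25 mm above the socket point. A stiff liner pad under the cup's crown meets the ball: let go, the cup stays on it 4 to 8 mm high, nose up, rear feet on the bench. About 8 N straight down on this top starts it and 22 N takes it to the end, where it bottoms rigidly: four feet down, this point 77 mm above the bench; it stays down
- ball_center (a point): Centre of the fixed steel ball, 40 mm in diameter, on a 16 mm neck and a bolted flange 72 mm wide; the centre is 52 mm above the bench
- latch_pad (a point): Point on the top face of the latch lever's handle, 62 mm from its pivot, 22 mm short of its end. A steel bar 22 mm wide on the pony's centre line between coupler and jaws. Pivot: 38 mm behind (-x of) and 14 mm above the socket point. Raised it slopes 34 degrees up towards the jaws; fully down it lies flat, this point 98 mm behind and 29 mm above the socket point, 81 mm above the bench
- latch (a joint): Angle of the latch lever, rad: 0 raised, growing as pressed down, 0.60 at its rigid stop (handle flat, claw under the ball). It is stiff: 10 N at the pad point at first, 15 N near the stop, if the push follows its arc (down and towards the jaws); more if straight down. It stays where it is left. Pushed before the coupler is home, its claw fouls the ball and leaves the coupler high
- thread_spool: bystander: thread spool 44 mm wide, 50 mm high, standing beyond the ball's right side
- slicker: bystander: turned wooden edge slicker 100 mm long, lying on the robot's side of the ball
- awl: bystander: awl 120 mm long, lying beside the pony's start
- wax_tin: bystander: flat round tin 67 mm wide, 26 mm high, beside the pony's start
- glue_jar: bystander: glass jar 68 mm wide, 85 mm high, near the bench's far edge
- coupler: The coupler's steel cup, part of the pony (origin on the bench plane at the pony's middle, 45 mm ahead of and 170 mm below the grip centre; same axes)
- ball_mount: Flange, neck and ball as one fixed piece, origin at the flange's underside below the ball
Things that resemble listed ones, but are neither listed nor needed, are in the scene too. Leave any purple, turquoise or yellow look-alike of the ball_mount alone.

How it is judged (in metres and radians):
On the way, in this order (a step that is already met when the one before it is completed fails the run):
1. the coupler is home on the ball (socket point within 4 mm sideways of the ball's centre and no more than 1.5 mm above it, pony within 3 degrees of level) with the lever still raised (under 0.3 rad) (horizontal distance between socket and ball_center below 0.004 m and z of socket in the frame of ball_center between -0.003 and 0.0015 m and angle between socket's own z axis and vertical below 0.05 rad and value of joint latch below 0.3 rad), for 0.1 s.
2. the latch lever is pressed down to within 0.04 rad of its stop (value of joint latch above 0.56 rad), for 0.1 s.
At the end, for the whole second after the job is handed in: The pony stands hitched: socket point within 4 mm sideways of the ball's centre and no more than 1.5 mm above it, within 3 degrees of level, latch lever within 0.04 rad of its stop and at rest (horizontal distance between socket and ball_center below 0.004 m and z of socket in the frame of ball_center between -0.003 and 0.0015 m and angle between socket's own z axis and vertical below 0.05 rad and value of joint latch above 0.56 rad and velocity of joint latch below 0.05 rad/s); the robot touches nothing.
It fails at once if the coupler is pushed, or bears on the ball, with more than 40 N (contact force between coupler and ball_mount above 40 N or contact force between the fingers and coupler above 40 N).
It fails at once if the latch lever is pushed with more than 40 N (contact force between the fingers and latch above 40 N).
It fails at once if the pony is tipped more than 35 degrees (angle between socket's own z axis and vertical above 0.6 rad).
It fails at once if a bystander is moved more than 20 mm (distance of any of thread_spool, slicker, awl, wax_tin, glue_jar from where it was at the start of the episode above 0.02 m).
It also fails if it takes over 70 s, if anything falls off the work surface, if the arm or the gripper's body presses on something with over 40 N, if the wrist force passes 120 N, or if a joint passes its speed limit or range.

## Robot

A 6-joint arm with a two-finger parallel gripper is mounted at the origin on the work surface. World frame = base frame: x ahead of the robot, y to its left, z up, the work surface at z = 0. Lengths are in mm, angles in degrees, forces in N, time in s.
With the tool pointing down it reaches from about 300 to 825 mm from the base axis. Payload 5.4 kg.
Tool frame: the origin (TCP) lies at the centre of the arm's flange, where the gripper is bolted on; the fingertips stand 190 mm ahead of it and the grasp point (between the pads) lies 171 mm ahead of it (env.grasp_offset is the distance from the TCP to the grasp point, in mm); z points along the fingers, y is the direction in which the jaws open and shut (so a half turn about z gives the same grasp; the last joint's range is limited). The gripper opens to 92 mm and grips with 3 to 60 N. Pads are 20 mm wide; open, the fingers measure 128 mm over their backs; the gripper's body (75 mm by 189 mm) begins 69 mm behind the grasp point.
Start: joints at [-82.397, 9.076, 91.501, -0, 79.423, -12.038], TCP at [193.248, -541.537, 404.701] pointing down, gripper open.
Joint ranges: [-166.64, 166.64], [-54.1, 131.32], [10.49, 154.53], [-73.88, 253.88], [9.74, 151.15], [-171.62, 171.62]. Speed limits (degrees/s): [147.25, 147.25, 180, 180, 180, 180].

## Interface

Orientations are given as a 3x3 rotation matrix whose columns are the frame's x, y, z axes.
In Python, from rig import env gives the robot as it stands. The module is installed in compiled form; this text tells all that it offers.
- The arm moves only by the shell command python3 -m crank 'ROWS' [FORCE]. ROWS is a JSON object of lists of equal length, an entry for each row: "turn": the turn, a rotation vector about the tool's x, y, z in degrees, a list of three; "slide": the shift along the tool's x, y, z in m, a list of three; "gripper": the finger opening in m, from 0 to 0.0919. In form: {"turn": [[ax, ay, az], ...], "slide": [[dx, dy, dz], ...], "gripper": [gripper, ...]}. A call has 1 to 5 rows; each row is the pose to reach, as a shift and turn from the pose commanded when the call began, along the tool's axes at that moment; what a row does not reach only later rows make up. A row lasts 1/8 s, in which the tool goes at most 62.5 mm and 10.7 degrees, less where a joint would pass 70% of its speed; a pose out of reach is approached as far as the arm can. A call with a gripper value outside its range is refused whole. The fingers move at their own pace and stop on an object; FORCE is the grip in N (left out, the last holds). Time passes only in rows, so rows that repeat a pose let the fingers close. It gives the time, the measured TCP pose, the force and the opening at its end, in the units of the state.
- env.sense(): the state, without advancing time (a new reading comes with each control period).
- env.grab_frame(name): name is "scene" or "top" or "wrist"; returns a dict with "color" (480x640x3 uint8, red, green, blue), "depth" (480x640 float32, mm along the optical axis (not along the pixel's ray), 0 where there is no reading), "fx", "fy", "cx", "cy" (pixels), "R" (3x3) and "t" (3): a world point X has camera coordinates R X + t; the wrist camera has in their place "T_tool_cam" (4x4, takes a point from camera to tool coordinates, whose origin is the TCP and whose axes are the flange's). Camera axes: x right, y down, z forward; pixel columns grow to the right and rows downward; lengths in mm; the calibration is good to about 2 mm. A picture is of the moment at which its call begins: read the wrist's pose just before it.
- env.hand_in(): hands the job in, once; it reports no verdict.
The state is a dict: "t": time; "joints": joint angles; "dq": joint speeds; "effort": joint torques, N m; "position": TCP position; "ee_rot": TCP orientation; "wrist_force": force on the tool from outside, world axes, zero at the start; "wrist_torque": the same for the moment, N m; "finger_gap": finger opening in mm.
Only numpy, scipy, OpenCV 4.12 (cv2) and the standard library are available. Lean on these libraries where they do the work, as an engineer would, in place of code of your own. Each camera call takes 0.05 s, during which the arm holds its last target. There are 200 camera calls.

## Working session

There is one attempt and no reset: what is moved stays moved. The work goes in short steps, Python scripts to look and compute and a shell command to move; the robot and the scene stay as the last step left them, time stands still between calls to the robot, and variables do not carry over. Pictures are saved under pics/ and viewed, about 8 in all and at most 12, crops included, and the job is handed in when it is done.

```bash
mkdir -p pics; cat > h.py <<'E'
import numpy as np, cv2
from rig import env
def grab(n):
    s=env.sense(); f=env.grab_frame(n)
    if n=="wrist":
        T=np.array(f["T_tool_cam"]);Rw=np.array(s["ee_rot"]);p=np.array(s["position"])
        Rc=Rw@T[:3,:3]; c=Rw@T[:3,3]+p
        f["Rc"],f["c"]=Rc,c
    else:
        R=np.array(f["R"]);t=np.array(f["t"]);f["Rc"]=R.T;f["c"]=-R.T@t
    return f
def ray(f,u,v,z):
    d=f["Rc"]@np.array([(u-f["cx"])/f["fx"],(v-f["cy"])/f["fy"],1.])
    return f["c"]+d*(z-f["c"][2])/d[2]
def cloud(f):
    v,u=np.mgrid[:480,:640];D=f["depth"]
    P=np.stack([(u-f["cx"])/f["fx"]*D,(v-f["cy"])/f["fy"]*D,D],-1)
    return P@f["Rc"].T+f["c"]
def save(f,n,crop=None,k=1):
    im=f["color"][...,::-1]
    if crop: u0,v0,u1,v1=crop; im=im[v0:v1,u0:u1]
    cv2.imwrite("pics/"+n,cv2.resize(im,None,fx=k,fy=k,interpolation=cv2.INTER_CUBIC))
E
python3 - <<'E'
from h import *
import pickle
for n in("scene","top"):
    f=grab(n);save(f,n+"0.png");pickle.dump(f,open(n+"0.pkl","wb"));print(n,f["c"].round(),f["fx"])
s=env.sense();print(s["t"],s["ee_rot"],s["wrist_force"],env.grasp_offset)
E
```

```text
scene [1148.  541. 1488.] 563.7387350892245
top [ 410.    6. 1124.] 489.1631834824148
0.1 [[ 9.41813674e-01  3.36135307e-01 -2.43833432e-04]
 [ 3.36135236e-01 -9.41812274e-01  1.65610457e-03]
 [ 3.27029898e-04 -1.64170293e-03 -9.99998599e-01]] [ 0.78323902 -0.07921892 -0.07739305] 171.4
```

View pics/scene0.png

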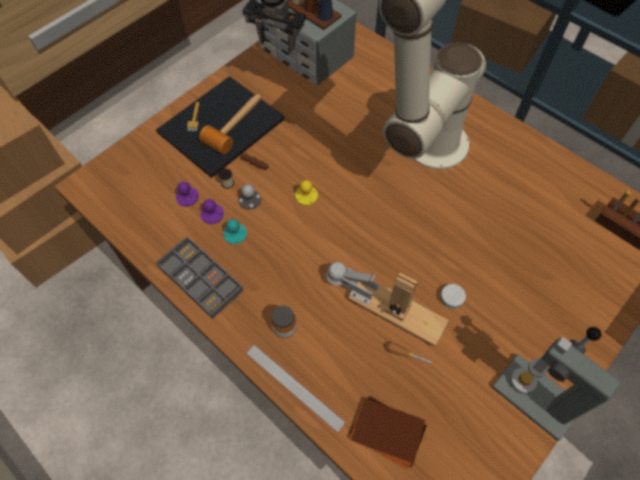

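View pics/top0.png

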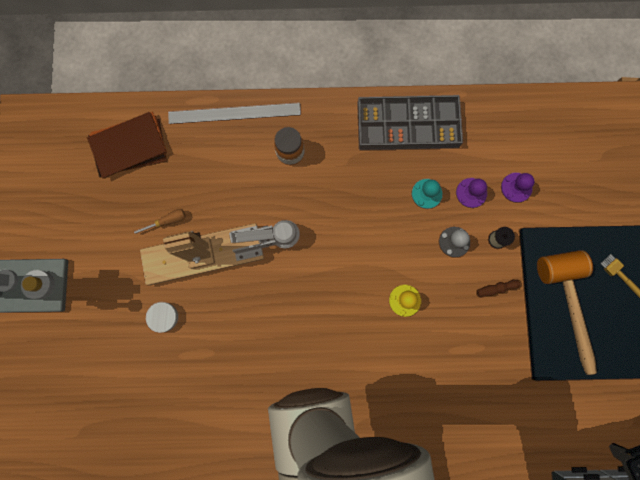

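The top view shows five ball look-alikes: turquoise (431,187), purple (478,187) and (525,181), yellow (408,298), and plain steel (460,240). The steel one, with the spool at its right and the slicker below, is the target. The pony's cup is at (286,234), its jaws near (190,250), and the tin at (161,317) and awl at (165,220) are beside it.

```bash
python3 - <<'E'
from h import *
import pickle
for n in("top","scene"):
    f=pickle.load(open(n+"0.pkl","rb"));P=cloud(f);ok=f["depth"]>0
    X,Y,Z=P[...,0],P[...,1],P[...,2]
    print(n,"bench z",np.median(Z[ok&(abs(X-300)<60)&(abs(Y-0)<60)]))
    m=ok&(X>250)&(X<560)&(Y>0)&(Y<460)
    def st(name,mm):
        q=P[mm];
        if len(q)<5:print(name,len(q));return
        r=cv2.minAreaRect(q[:,:2].astype(np.float32));print(name,len(q),q.mean(0).round(1),"rect",np.round(r[0],1),np.round(r[1],1),round(r[2],1))
    st("jawtop",m&(Z>206)&(Z<222)); st("jaw",m&(Z>120)&(Z<225))
    st("board",m&(Z>12)&(Z<40)&(abs(X-400)<90));
    st("cuptop",m&(Z>70)&(Z<84)&(Y<160)&(Y>20))
    b=ok&(X>330)&(X<480)&(Y>-370)&(Y<-250)
    st("ball",b&(Z>60)&(Z<76)); st("flange",b&(Z>4)&(Z<16)&(Y>-350))
    q=P[b&(Z>45)&(Z<80)&(np.hypot(X-405,Y+305)<45)]
    if len(q)>20:
        A=np.c_[2*q,np.ones(len(q))];s=np.linalg.lstsq(A,(q**2).sum(1),rcond=None)[0];print("sphere",s[:3].round(1),np.sqrt(s[3]+s[:3]@s[:3]).round(1))
    for (nm,u,v,z) in (("ball ray",460,239,52),("cup",286,234,80)) if n=="top" else (("ball ray",249,191,52),):print(nm,ray(f,u,v,z).round(1))
f=pickle.load(open("top0.pkl","rb"));g=pickle.load(open("scene0.pkl","rb"))
a=cv2.resize(f["color"][195:300,130:320,::-1],None,fx=4,fy=4,interpolation=2);b=cv2.resize(f["color"][195:300,400:550,::-1],None,fx=2,fy=2);
cv2.imwrite("pics/crop.png",a); cv2.imwrite("pics/crop.png",np.hstack([cv2.resize(a,(500,276)),cv2.resize(b,(300,276))]))
E
```

```text
top bench z 488.1462895667176
jawtop 148 [554.4 288.7 212.8] rect [552.8 286.1] [50.8 14.1] 89.8
jaw 458 [550.3 283.  185.1] rect [555.1 285. ] [19.3 50.4] 12.0
board 740 [422.7 373.7  25.2] rect [423.1 374.5] [65.8 65.4] 43.0
cuptop 0
ball 0
flange 68 [ 403.5 -301.6    5.8] rect [ 405.  -300.2] [ 96.6 149. ] 88.8
ball ray [ 580.4 -294.1   52. ]
cup [594.7  89.5  80. ]
scene bench z 481.3767591262167
jawtop 59 [555.7 289.1 212.7] rect [553.9 284.5] [12.  47.1] 0.5
jaw 78 [554.5 293.5 199.8] rect [552.  284.9] [15.8 47.8] 0.5
board 439 [424.7 372.7  24.5] rect [447.3 266.5] [ 68.6 283.4] 12.9
cuptop 0
ball 0
flange 152 [ 407.3 -299.9    6.2] rect [ 403.8 -300.2] [ 98.7 147.4] 89.8
ball ray [ 581.6 -290.2   52. ]
```

View pics/crop.png

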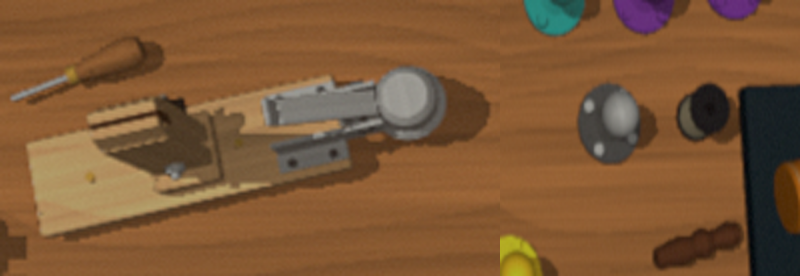

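The crop shows the plain steel ball at left of the spool, and the pony's jaws, raised lever and cup. The top camera is tilted, so I'm redoing the measurement windows.

```bash
python3 - <<'E'
from h import *
import pickle
Q=[]
for n in("top","scene"):
    f=pickle.load(open(n+"0.pkl","rb"));P=cloud(f);ok=f["depth"]>0
    X,Y,Z=P[...,0],P[...,1],P[...,2]
    print(n,"bench z",np.median(Z[ok&(abs(X-560)<40)&(abs(Y+100)<60)]))
    m=ok&(X>450)&(X<680)&(Y>40)&(Y<420)
    def st(name,mm):
        q=P[mm]
        if len(q)<5:print(name,len(q));return
        r=cv2.minAreaRect(q[:,:2].astype(np.float32));print(name,len(q),q.mean(0).round(1),"rect",np.round(r[0],1),np.round(r[1],1),round(r[2],1),"z",np.percentile(q[:,2],[5,50,95]).round(1))
    st("jawtop",m&(Z>208)&(Z<222)); st("jaw",m&(Z>120)&(Z<222))
    col=f["color"].astype(int);br=(col[...,0]-col[...,2]>40)&(col[...,0]>120)
    st("board",m&(Z>15)&(Z<40)&(abs(X-550)<80)&(Y>110)&br)
    st("cuptop",m&(Z>70)&(Z<84)&(Y<115)&(Y>50)); st("cupall",m&(Z>30)&(Y<105))
    st("lever",m&(Z>84)&(Z<140)&(Y<225))
    b=ok&(np.hypot(X-581,Y+292)<60)
    st("flange",b&(Z>4)&(Z<16))
    q=P[b&(Z>47)&(Z<80)];
    A=np.c_[2*q,np.ones(len(q))];s=np.linalg.lstsq(A,(q**2).sum(1),rcond=None)[0];print(len(q),"sphere",s[:3].round(1),np.sqrt(s[3]+s[:3]@s[:3]).round(1))
    Q.append(q)
    from scipy.optimize import least_squares
    print("R20 fit",least_squares(lambda c:np.linalg.norm(q-c,axis=1)-20,[581,-292,52],loss="soft_l1").x.round(1))
E
```

```text
top bench z -0.4424527832854892
jawtop 314 [561.8 286.  213.4] rect [562.1 286.6] [23.6 50.2] 12.4 z [209.6 213.6 216.8]
jaw 855 [560.3 273.  183.7] rect [570.9 247.8] [ 34.7 129.6] 12.0 z [123.9 197.4 215.7]
board 2076 [550.  321.2  29.5] rect [567.1 268.2] [ 83.9 308.1] 11.9 z [26.  29.5 32.8]
cuptop 352 [601.7  94.8  75.4] rect [602.   93.3] [46.9 41.9] 0.0 z [70.9 75.7 79.5]
cupall 457 [598.1  86.7  64.8] rect [602.5  85.2] [63.7 39.5] 0.1 z [37.9 72.9 78.7]
lever 368 [587.  169.  107.7] rect [588.1 165.5] [22.7 75.4] 12.2 z [ 86.7 107.2 130.9]
flange 490 [ 579.  -285.5    8. ] rect [ 583.7 -292.7] [ 96.2 111.7] 72.4 z [ 4.5  7.6 12.5]
264 sphere [ 582.1 -292.6   53.6] 18.7
R20 fit [ 582.4 -293.1   51.7]
scene bench z -0.5127808608760915
jawtop 172 [564.3 284.9 213.1] rect [563.9 284.8] [26.3 49.8] 11.9 z [209.  212.7 217.8]
jaw 563 [572.8 282.  180. ] rect [575.6 247.4] [ 34.5 129.5] 13.4 z [124.4 190.7 215.9]
board 1780 [561.5 318.8  28.8] rect [583.  289.1] [131.6 269. ] 12.4 z [22.9 29.  34.5]
cuptop 184 [604.8  94.5  75.2] rect [604.   93.3] [43.8 45.9] 85.5 z [70.9 75.  80.3]
cupall 238 [611.5  89.3  66. ] rect [606.2  83.6] [42.7 58.8] 90.0 z [38.1 72.9 79.7]
lever 174 [588.7 166.7 107.7] rect [593.4 144.6] [ 24.2 114.6] 13.3 z [ 87.2 107.3 130.4]
flange 271 [ 587.1 -287.2    8.2] rect [ 578.4 -292.5] [111.3 110.4] 32.6 z [ 4.3  7.7 14.2]
129 sphere [ 583.7 -293.1   56.3] 16.8
R20 fit [ 582.1 -295.5   51.5]
```

```bash
cat >> h.py <<'E'
from scipy.spatial.transform import Rotation as Ro
def plan(x,y,zt,a,off=171.4,tilt=None):
    """grasp point (or point off mm along tool z) to x,y,zt with tool yaw a -> turn(deg), slide(m)"""
    s=env.sense();R=np.array(s["ee_rot"]);p=np.array(s["position"])
    c,n=np.cos(np.radians(a)),np.sin(np.radians(a))
    Rt=np.array([[c,n,0],[n,-c,0],[0,0,-1.]])
    T=np.array([x,y,zt])-Rt[:,2]*off
    return Ro.from_matrix(R.T@Rt).as_rotvec(degrees=True).round(2),(R.T@(T-p)/1000).round(4)
def st():
    s=env.sense();R=np.array(s["ee_rot"]);p=np.array(s["position"])
    print("t",round(s["t"],2),"grasp",(p+R[:,2]*171.4).round(1),"tip",(p+R[:,2]*190).round(1),"yaw",np.degrees(np.arctan2(R[1,0],R[0,0])).round(2),"tilt",(R[:2,2]*57.3).round(2),"F",np.round(s["wrist_force"],1),"T",np.round(s["wrist_torque"],2),"gap",round(s["finger_gap"],1))
E
python3 - <<'E'
from h import *
import pickle
f=pickle.load(open("top0.pkl","rb"));P=cloud(f);ok=f["depth"]>0
hsv=cv2.cvtColor(f["color"],cv2.COLOR_RGB2HSV)
for n,w in (("yel",(380,280,430,320)),("turq",(405,170,450,212)),("slick",(470,270,525,302)),("spool",(486,222,518,252)),("jar",(270,122,308,170)),("tray",(355,90,465,152))):
    u0,v0,u1,v1=w;q=P[v0:v1,u0:u1][ok[v0:v1,u0:u1]];q=q[q[:,2]>6];print(n,q.min(0).round(),q.max(0).round())
print(plan(563,286,290,102)); st()
E
```

```text
yel [ 409. -225.    6.] [ 484. -137.   75.]
turq [ 662. -270.    6.] [ 732. -200.   74.]
slick [ 446. -446.    6.] [ 513. -331.   32.]
spool [ 565. -440.    6.] [ 608. -372.   55.]
jar [773.  49.   7.] [838. 118.  91.]
tray [ 808. -337.    6.] [958. -79.  40.]
(array([-6.000e-02, -8.000e-02, -8.236e+01]), array([ 0.6264, -0.655 , -0.0563]))
t 0.1 grasp [ 193.2 -541.   232.4] tip [ 193.2 -541.   213.8] yaw 19.64 tilt [-0.01  0.09] F [ 0.8 -0.1 -0.1] T [-0.    0.03 -0.01] gap 92.0
```

```bash
python3 -m crank '{"turn":[[0,0,-40],[0,0,-40],[0,0,-40],[0,0,-40],[0,0,-40]],"slide":[[0.3,-0.32,-0.056],[0.3,-0.32,-0.056],[0.3,-0.32,-0.056],[0.3,-0.32,-0.056],[0.3,-0.32,-0.056]],"gripper":[0.0919,0.0919,0.0919,0.0919,0.0919]}'; python3 -c "
from h import *
st();print(plan(563,286,290,102))"
```

```text
t: 0.72
position: [317.2, -255.3, 444.2]
ee_rot: [[0.505, 0.863, 0.0], [0.863, -0.505, 0.0], [0.0, -0.0, -1.0]]
wrist_force: [0.1, -0.1, 0.4]
finger_gap: 91.6
t 0.72 grasp [ 317.2 -255.2  272.8] tip [ 317.2 -255.2  254.2] yaw 59.66 tilt [0.01 0.02] F [ 0.1 -0.1  0.4] T [-0.03 -0.09 -0.01] gap 91.6
(array([ 0.000e+00, -2.000e-02, -4.234e+01]), array([ 0.5913, -0.0612, -0.017 ]))
```

```bash
python3 -m crank '{"turn":[[0,0,-42.3],[0,0,-42.3],[0,0,-42.3],[0,0,-42.3],[0,0,-42.3]],"slide":[[0.591,-0.061,-0.017],[0.591,-0.061,-0.017],[0.591,-0.061,-0.017],[0.591,-0.061,-0.017],[0.591,-0.061,-0.017]],"gripper":[0.0919,0.0919,0.0919,0.0919,0.0919]}' >/dev/null; python3 -c "
from h import *
st();print(plan(563,286,290,102))"
```

```text
t 1.35 grasp [446.6  29.2 281.7] tip [446.6  29.2 263.1] yaw 102.03 tilt [ 0.02 -0.02] F [ 1.  -0.8  0.9] T [-0.06 -0.12 -0.07] gap 91.7
(array([0.01, 0.02, 0.03]), array([ 0.2269,  0.1674, -0.0083]))
```

```bash
python3 -m crank '{"turn":[[0,0,0],[0,0,0],[0,0,0],[0,0,0],[0,0,0]],"slide":[[0.227,0.167,-0.008],[0.227,0.167,-0.008],[0.227,0.167,-0.008],[0.227,0.167,-0.008],[0.227,0.167,-0.008]],"gripper":[0.0919,0.0919,0.0919,0.0919,0.0919]}' >/dev/null; python3 - <<'E'
from h import *
st();f=grab("wrist");save(f,"w1.png");P=cloud(f);ok=f["depth"]>0;Z=P[...,2]
for lo,hi in((207,225),(130,200)):
    m=ok&(Z>lo)&(Z<hi)&(abs(P[...,0]-563)<60)&(abs(P[...,1]-286)<60);q=P[m];print(len(q),q.mean(0).round(1) if len(q) else 0, np.round(cv2.minAreaRect(q[:,:2].astype(np.float32))[0:2],1) if len(q)>5 else 0)
print(plan(563,286,170,102))
E
```

```text
t 1.98 grasp [562.8 286.5 288.7] tip [562.8 286.5 270.1] yaw 102.07 tilt [-0.08 -0.  ] F [-0.4  0.   0.7] T [-0.02 -0.08  0.04] gap 92.2
2942 [561.9 288.2 212.6] [[562.4 286.7]
 [ 24.3  50.7]]
1408 [559.3 300.9 180.8] [[562.2 287. ]
 [ 34.1  49.9]]
(array([-0.03, -0.12,  0.14]), array([-0.0023, -0.0008,  0.1185]))
```

View pics/w1.png

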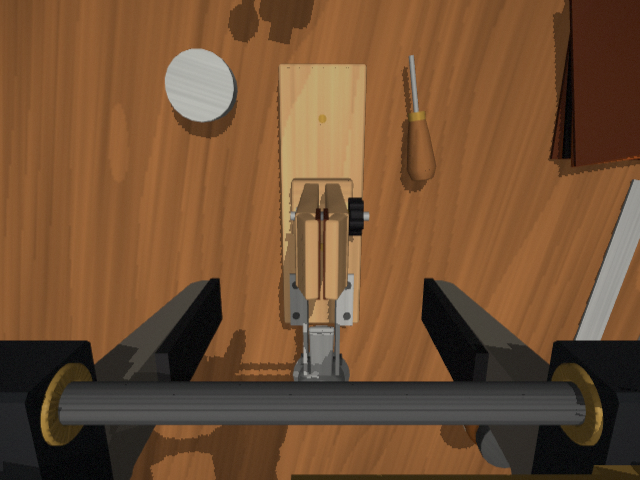

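The wrist view shows the jaws at (323,255) square between the fingers, with the star knob on the far side below. The grip centre measures (562.3, 286.9), within about 1 mm of the estimate.

```bash
python3 -m crank '{"turn":[[0,0,0],[0,0,0],[0,0,0],[0,0,0],[0,0,0]],"slide":[[0,0,0.06],[0,0,0.1],[0,0,0.1185],[0,0,0.1185],[0,0,0.1185]],"gripper":[0.0919,0.0919,0.0919,0.0919,0.06]}' 60 >/dev/null; python3 -c "from h import *;st()";python3 -m crank '{"turn":[[0,0,0],[0,0,0],[0,0,0],[0,0,0],[0,0,0]],"slide":[[0,0,0],[0,0,0],[0,0,0],[0,0,0],[0,0,0]],"gripper":[0.02,0.02,0.02,0.02,0.02]}' 60 >/dev/null; python3 -c "from h import *;st()"
```

```text
t 2.65 grasp [564.  283.9 173.7] tip [564.1 283.9 155.1] yaw 101.93 tilt [0.21 0.06] F [-0.3  0.1  0.3] T [-0.07 -0.15 -0.01] gap 83.8
t 3.27 grasp [562.8 283.7 171.3] tip [562.8 283.7 152.7] yaw 101.94 tilt [0.01 0.  ] F [1.5 0.3 0.5] T [ 0.   -0.23 -0.03] gap 33.6
```

```bash
python3 -m crank '{"turn":[[0,0,0],[0,0,0],[0,0,0],[0,0,0],[0,0,0]],"slide":[[0,0,-0.005],[0,0,-0.02],[0,0,-0.05],[0,0,-0.08],[0,0,-0.105]],"gripper":[0.02,0.02,0.02,0.02,0.02]}' 60 >/dev/null; python3 -m crank '{"turn":[[0,0,0],[0,0,0]],"slide":[[0,0,0],[0,0,0]],"gripper":[0.02,0.02]}' >/dev/null; python3 - <<'E'
from h import *
st()
f=grab("wrist");P=cloud(f);np.save("w2.npy",P);save(f,"w2.png")
s=env.sense();g=grab("top");Q=cloud(g);save(g,"t2.png")
# levelness: board surface plane, lever, jaw
R=np.array(s["ee_rot"]);p=np.array(s["position"])
px=-R[:,0]*1.0  # guess
d=np.array([.207,-.978,0]);g0=p+R[:,2]*171.4
for nm,C,D in(("w",P,f["depth"]),("top",Q,g["depth"])):
    r=C-g0;a=r@d;b=r@np.array([.978,.207,0]);z=C[...,2]
    m=(D>0)&(a>-150)&(a<-60)&(abs(b)<38)&(z>70)&(z<180);q=C[m]
    print(nm,"board",len(q))
    if len(q)>30:
        A=np.c_[a[m],b[m],np.ones(m.sum())];print("slopes",np.linalg.lstsq(A,q[:,2],rcond=None)[0].round(3))
    m=(D>0)&(np.hypot(a-195,b)<30)&(z>165)&(z<195);q=C[m]
    print("cuptop",len(q));
    if len(q)>30:
        A=np.c_[a[m]-195,b[m],np.ones(m.sum())];print(np.linalg.lstsq(A,q[:,2],rcond=None)[0].round(3),a[m].mean(),b[m].mean(),np.median(q[:,2]))
    m=(D>0)&(abs(a)<45)&(abs(b)<25)&(z>g0[2]+36)&(z<g0[2]+50);q=C[m];print("jaw",len(q),(q.mean(0)-g0).round(1),np.round(cv2.minAreaRect(np.c_[a[m],b[m]].astype(np.float32)),1) if 0 else "", cv2.minAreaRect(np.c_[a[m],b[m]].astype(np.float32)))
E
```

```text
t 4.15 grasp [561.9 283.5 274.8] tip [561.9 283.5 256.2] yaw 101.94 tilt [-0.15 -0.03] F [-0.9 -0.  -7.8] T [ 0.36  0.08 -0.02] gap 34.0
w board 13397
slopes [-1.00000e-03 -1.00000e-03  1.32559e+02]
cuptop 786
[-3.57000e-01 -4.00000e-03  1.66077e+02] 173.9130714122277 -0.5556793279046031 174.14446219890868
jaw 9449 [-2.3 10.4 42.1]  ((-3.66571044921875, -0.23169326782226562), (48.592491149902344, 50.857643127441406), 48.04360580444336)
top board 139
slopes [-5.00000e-03 -6.00000e-03  1.32055e+02]
cuptop 535
[-2.30000e-02  6.30000e-02  1.76707e+02] 191.68689023583036 -2.5709253097952356 177.49779133091022
jaw 71 [  4.8 -16.2  42. ]  ((13.368354797363281, 5.955954551696777), (18.417709350585938, 31.90437889099121), 2.905604600906372)
```

View pics/t2.png

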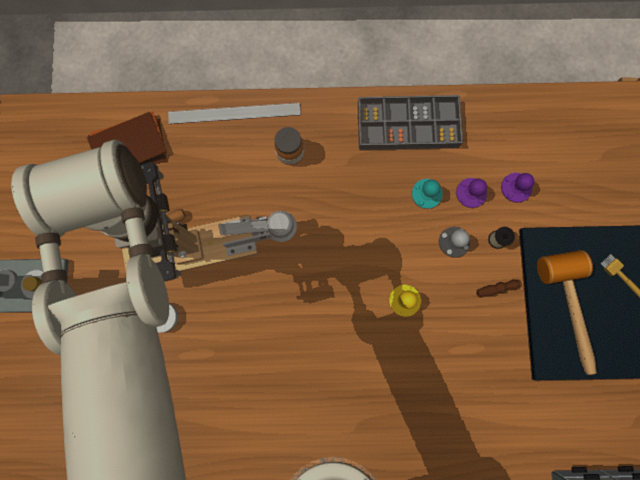

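The pony hangs level (slopes under 0.005), its feet about 102 mm up, with the cup about 192 mm ahead of the grasp point.

```bash
python3 -c "
from h import *
print(plan(542.6,-106.2,275,102))"
```

```text
(array([-0.22,  0.01, -0.06]), array([-0.3773, -0.1   , -0.0004]))
```

```bash
python3 -m crank '{"turn":[[0,0,0],[0,0,0],[0,0,0],[0,0,0],[0,0,0]],"slide":[[-0.02,-0.005,0],[-0.057,-0.015,0],[-0.095,-0.025,0],[-0.133,-0.035,0],[-0.171,-0.045,0]],"gripper":[0.02,0.02,0.02,0.02,0.02]}' >/dev/null; python3 -m crank '{"turn":[[0,0,0],[0,0,0],[0,0,0],[0,0,0],[0,0,0]],"slide":[[-0.038,-0.01,0],[-0.076,-0.02,0],[-0.114,-0.03,0],[-0.152,-0.04,0],[-0.181,-0.048,0]],"gripper":[0.02,0.02,0.02,0.02,0.02]}' >/dev/null; python3 -c "
from h import *
st();print(plan(542.6,-106.2,275,102))"
```

```text
t 5.5 grasp [543.3 -82.2 275.5] tip [543.2 -82.2 256.9] yaw 101.85 tilt [-0.12 -0.02] F [ 0.7  0.6 -7.5] T [ 0.51 -0.03  0.03] gap 33.7
(array([-0.12, -0.01, -0.15]), array([-0.0233, -0.0059,  0.0005]))
```

```bash
python3 -m crank '{"turn":[[0,0,0],[0,0,0],[0,0,0],[0,0,0],[0,0,0]],"slide":[[-0.0235,-0.006,0],[-0.0235,-0.006,0.02],[-0.0235,-0.006,0.04],[-0.0235,-0.006,0.05],[-0.0235,-0.006,0.05]],"gripper":[0.02,0.02,0.02,0.02,0.02]}' >/dev/null; cat > m.py <<'E'
from h import *
import sys
st();s=env.sense();R=np.array(s["ee_rot"]);g0=np.array(s["position"])+R[:,2]*171.4
d=-R[:,0];e=np.array([-d[1],d[0],0])
for n in("top","scene"):
    f=grab(n);save(f,n+sys.argv[1]+".png");C=cloud(f);D=f["depth"];z=C[...,2];r=C-g0;a=r@d;b=r@e
    zt=g0[2]-93
    m=(D>0)&(np.hypot(a-192,b)<24)&(z>zt-8)&(z<zt+8);q=C[m]
    if len(q)<20: print(n,"cup",len(q));continue
    A=np.c_[a[m]-192,b[m],np.ones(m.sum())];L=np.linalg.lstsq(A,q[:,2],rcond=None)[0]
    k=m.astype(np.uint8);cc,_=cv2.findContours(k,cv2.RETR_EXTERNAL,cv2.CHAIN_APPROX_NONE);c=max(cc,key=cv2.contourArea)
    el=cv2.fitEllipse(c);w=ray(f,*el[0],np.median(q[:,2]))
    print(n,"cup n",len(q),"z",np.median(q[:,2]).round(1),"slope",L[:2].round(3),"ell",np.round(el[0],1),np.round(el[1],1),"world",w.round(1),"rel a,b",round((w-g0)@d,1),round((w-g0)@e,1))
E
python3 m.py 3
```

```text
t 6.12 grasp [ 542.6 -104.2  225.3] tip [ 542.5 -104.2  206.7] yaw 101.93 tilt [-0.15  0.05] F [ 0.6 -0.2 -6.4] T [ 0.39 -0.02  0.01] gap 33.6
top cup n 258 z 128.5 slope [-0.031  0.03 ] ell [470.3 234. ] [14.8 22.2] world [ 578.2 -294.6  128.5] rel a,b 193.8 -4.5
scene cup n 146 z 129.7 slope [0.021 0.025] ell [245.6 176.5] [11.6 14.9] world [ 583.3 -290.1  129.7] rel a,b 190.5 1.4
```

```bash
python3 -c "
import cv2,numpy as np
a=cv2.imread('pics/top3.png')[190:290,380:530];b=cv2.imread('pics/scene3.png')[130:230,190:340]
cv2.imwrite('pics/c3.png',np.hstack([cv2.resize(i,(400,267),interpolation=2) for i in(a,b)]))"
```

```text
(no output)
```

View pics/c3.png

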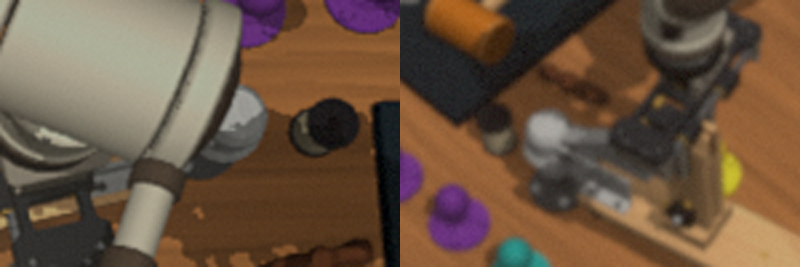

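```bash
python3 -m crank '{"turn":[[0,0,0],[0,0,0],[0,0,0],[0,0,0]],"slide":[[-0.0015,0,0.008],[-0.0015,0,0.016],[-0.0015,0,0.022],[-0.0015,0,0.022]],"gripper":[0.02,0.02,0.02,0.02]}' >/dev/null; python3 -c "from h import *;st()"; python3 -m crank '{"turn":[[0,0,0],[0,0,0],[0,0,0],[0,0,0]],"slide":[[0,0,0.003],[0,0,0.006],[0,0,0.008],[0,0,0.008]],"gripper":[0.02,0.02,0.02,0.02]}' >/dev/null; python3 -c "from h import *;st()"
```

```text
t 6.72 grasp [ 543.3 -105.4  203.3] tip [ 543.3 -105.4  184.7] yaw 101.94 tilt [-0.1   0.04] F [-0.2 -0.1 -7.2] T [ 0.38  0.06 -0.02] gap 33.8
t 7.22 grasp [ 543.7 -105.6  196.1] tip [ 543.7 -105.6  177.5] yaw 101.94 tilt [-0.02  0.01] F [ 0.2 -0.6 -7. ] T [ 0.37 -0.    0.02] gap 33.4
```

```bash
for i in 1; do python3 -m crank '{"turn":[[0,0,0],[0,0,0],[0,0,0]],"slide":[[0,0,0.002],[0,0,0.004],[0,0,0.004]],"gripper":[0.02,0.02,0.02]}' >/dev/null; python3 -c "from h import *;st()"; python3 -m crank '{"turn":[[0,0,0],[0,0,0],[0,0,0]],"slide":[[0,0,0.001],[0,0,0.003],[0,0,0.003]],"gripper":[0.02,0.02,0.02]}' >/dev/null; python3 -c "from h import *;st()"; done
```

```text
t 7.6 grasp [ 543.7 -105.6  192. ] tip [ 543.7 -105.6  173.4] yaw 101.94 tilt [-0.03  0.01] F [ 0.7 -0.1 -6.5] T [ 0.34  0.   -0.01] gap 33.5
t 7.97 grasp [ 543.7 -105.6  189. ] tip [ 543.7 -105.6  170.4] yaw 101.94 tilt [-0.03  0.01] F [ 0.3 -0.1 -7.6] T [ 0.27 -0.02 -0.01] gap 33.6
```

```bash
for i in 1; do python3 -m crank '{"turn":[[0,0,0],[0,0,0]],"slide":[[0,0,0.002],[0,0,0.002]],"gripper":[0.02,0.02]}' >/dev/null; python3 -c "from h import *;st()"; python3 -m crank '{"turn":[[0,0,0],[0,0,0]],"slide":[[0,0,0.002],[0,0,0.002]],"gripper":[0.02,0.02]}' >/dev/null; python3 -c "from h import *;st()"; done
```

```text
t 8.22 grasp [ 543.7 -105.6  187.1] tip [ 543.7 -105.6  168.5] yaw 101.94 tilt [-0.03  0.01] F [ 0.5  0.  -7.6] T [ 0.32 -0.    0.04] gap 33.6
t 8.47 grasp [ 543.7 -105.6  185.1] tip [ 543.7 -105.6  166.5] yaw 101.94 tilt [-0.02  0.01] F [ 0.2 -0.  -7. ] T [ 0.4  -0.03 -0.01] gap 33.4
```

```bash
for i in 1; do python3 -m crank '{"turn":[[0,0,0],[0,0,0]],"slide":[[0,0,0.002],[0,0,0.002]],"gripper":[0.02,0.02]}' >/dev/null; python3 -c "from h import *;st()"; python3 -m crank '{"turn":[[0,0,0],[0,0,0]],"slide":[[0,0,0.002],[0,0,0.002]],"gripper":[0.02,0.02]}' >/dev/null; python3 -c "from h import *;st()"; done
```

```text
t 8.72 grasp [ 543.7 -105.6  183.1] tip [ 543.7 -105.6  164.5] yaw 101.94 tilt [-0.03  0.01] F [ 0.4 -0.4 -8.2] T [ 0.31 -0.04  0.  ] gap 33.8
t 8.97 grasp [ 543.7 -105.6  181.1] tip [ 543.7 -105.6  162.5] yaw 101.94 tilt [-0.03  0.01] F [-0.1 -0.3 -7.8] T [ 0.34 -0.02 -0.07] gap 33.8
```

```bash
for i in 1; do python3 -m crank '{"turn":[[0,0,0],[0,0,0]],"slide":[[0,0,0.002],[0,0,0.002]],"gripper":[0.02,0.02]}' >/dev/null; python3 -c "from h import *;st()"; python3 -m crank '{"turn":[[0,0,0],[0,0,0]],"slide":[[0,0,0.001],[0,0,0.001]],"gripper":[0.02,0.02]}' >/dev/null; python3 -c "from h import *;st()"; done; python3 m.py 4;  python3 -c "
import cv2,numpy as np
b=cv2.imread('pics/scene4.png')[130:230,190:340]
cv2.imwrite('pics/c4.png',cv2.resize(b,(600,400),interpolation=2))"
```

```text
t 9.22 grasp [ 544.1 -105.8  179.6] tip [ 544.1 -105.8  161. ] yaw 101.95 tilt [ 0.03 -0.03] F [ 0.1 -0.9 -6.6] T [ 0.17 -0.04 -0.04] gap 33.6
t 9.47 grasp [ 544.2 -105.7  179.1] tip [ 544.2 -105.7  160.5] yaw 101.94 tilt [ 0.06 -0.03] F [-1.3  1.7 -2.4] T [ 0.04  0.13 -0.11] gap 33.8
t 9.47 grasp [ 544.2 -105.7  179.1] tip [ 544.2 -105.7  160.5] yaw 101.94 tilt [ 0.06 -0.03] F [-1.3  1.7 -2.4] T [ 0.04  0.13 -0.11] gap 33.8
top cup n 297 z 83.3 slope [-0.039  0.031] ell [464.3 235.9] [17.2 21. ] world [ 581.9 -295.1   83.3] rel a,b 193.1 -2.3
scene cup n 139 z 83.1 slope [-0.02  -0.007] ell [246.4 185.4] [11.3 14.6] world [ 585.  -292.9   83.1] rel a,b 191.5 1.1
```

View pics/c4.png

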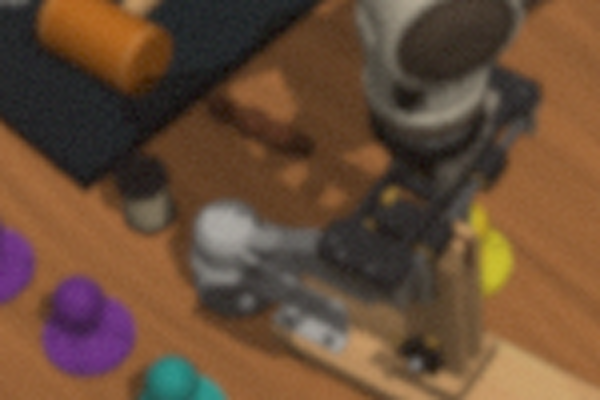

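The crop shows the cup sitting over the ball, its top about 6 mm high, which matches resting on the liner pad. I'm letting go and backing up.

```bash
python3 -m crank '{"turn":[[0,0,0],[0,0,0],[0,0,0],[0,0,0],[0,0,0]],"slide":[[0,0,0],[0,0,0],[0,0,0],[0,0,0],[0,0,0]],"gripper":[0.04,0.05,0.07,0.0919,0.0919]}' >/dev/null; python3 -c "from h import *;st()"; python3 -m crank '{"turn":[[0,0,0],[0,0,0],[0,0,0],[0,0,0],[0,0,0]],"slide":[[0,0,-0.02],[0,0,-0.05],[0,0,-0.09],[0,0,-0.13],[0,0,-0.13]],"gripper":[0.0919,0.0919,0.0919,0.0919,0.0919]}' >/dev/null; python3 - <<'E'
from h import *
st();f=grab("wrist");save(f,"w5.png");P=cloud(f);np.save("w5.npy",P);D=f["depth"];Z=P[...,2]
m=(D>0)&(Z>195)&(Z<225)&(abs(P[...,0]-543)<50)&(abs(P[...,1]+105)<50);q=P[m];print("jaw",len(q),cv2.minAreaRect(q[:,:2].astype(np.float32)))
d=np.array([.207,-.978,0]);e=np.array([.978,.207,0]);g0=np.array([543.5,-102.5,170]);r=P-g0;a=r@d;b=r@e
m=(D>0)&(a>-125)&(a<-45)&(abs(b)<35)&(Z>10)&(Z<50)
print("board slope",np.linalg.lstsq(np.c_[a[m],b[m],np.ones(m.sum())],Z[m],rcond=None)[0].round(4))
m=(D>0)&(abs(a-195)<30)&(abs(b)<30)&(Z>60)&(Z<95);q=P[m];print("cup",len(q),np.percentile(q,[2,50,98],axis=0).round(1))
E
```

```text
t 10.2 grasp [ 543.9 -105.7  178.3] tip [ 543.9 -105.7  159.7] yaw 101.94 tilt [ 0.   -0.01] F [-1.   0.1 -0.2] T [-0.05 -0.09 -0.02] gap 77.7
t 10.82 grasp [ 545.5 -106.3  312.5] tip [ 545.7 -106.4  293.9] yaw 101.94 tilt [ 0.4  -0.17] F [ 0.  -0.2 -0.4] T [-0.08 -0.12  0.01] gap 92.1
jaw 3533 ((542.5711669921875, -99.1340103149414), (33.79762649536133, 50.33292007446289), 11.89506721496582)
board slope [2.2600e-02 1.0000e-04 3.1611e+01]
cup 1055 [[ 558.3 -295.    62.3]
 [ 580.2 -279.6   80.1]
 [ 605.5 -264.5   83.6]]
```

View pics/w5.png

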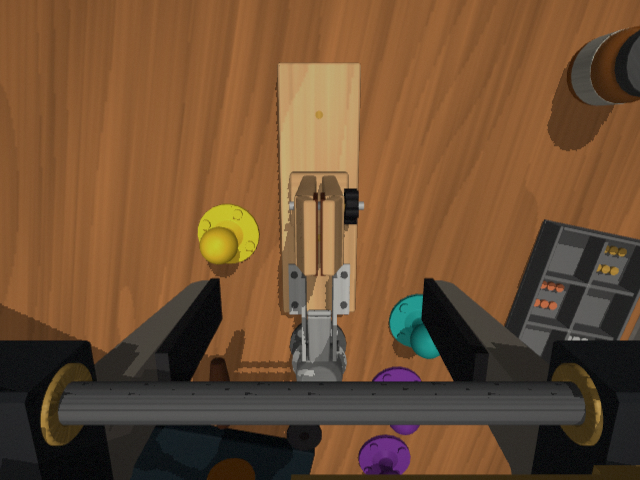

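The view shows the pony standing nose up by 0.0226 rad (about 6.5 mm at the ball), as described, with the look-alikes untouched. Next: fingers closed, over the cup top.

```bash
python3 -c "
from h import *
print(plan(582.3,-293.5,270,102,190))"
```

```text
(array([ 0.15,  0.11, -0.06]), array([-0.1916, -0.0015,  0.0216]))
```

```bash
python3 -m crank '{"turn":[[0.1,0.1,0],[0.1,0.1,0],[0.1,0.1,0],[0.1,0.1,0],[0.1,0.1,0]],"slide":[[-0.06,0,0.005],[-0.12,0,0.015],[-0.17,-0.001,0.0216],[-0.1916,-0.0015,0.0216],[-0.1916,-0.0015,0.0216]],"gripper":[0,0,0,0,0]}' 30 >/dev/null;python3 -m crank '{"turn":[[0,0,0],[0,0,0],[0,0,0]],"slide":[[0,0,0],[0,0,0],[0,0,0]],"gripper":[0,0,0]}' >/dev/null; python3 - <<'E'
from h import *
st();print(plan(582.3,-293.5,100,102,190))
f=grab("wrist");P=cloud(f);D=f["depth"];Z=P[...,2]
m=(D>0)&(Z>76)&(Z<95)&(np.hypot(P[...,0]-582,P[...,1]+293)<40);q=P[m];print("cuptop",len(q),cv2.minAreaRect(q[:,:2].astype(np.float32)) if len(q)>5 else 0,np.median(q,0))
E
```

```text
t 11.88 grasp [ 581.8 -292.3  287. ] tip [ 581.8 -292.3  268.4] yaw 102.0 tilt [-0.1   0.07] F [0.8 0.7 0.3] T [-0.01 -0.07 -0.  ] gap 14.2
(array([-0.09, -0.09,  0.  ]), array([-0.0013,  0.0002,  0.1684]))
cuptop 2700 ((581.5494384765625, -285.01580810546875), (48.447750091552734, 64.04407501220703), 11.878031730651855) [ 581.48323421 -287.05176813   82.20702667]
```

```bash
python3 -m crank '{"turn":[[0,0,0],[0,0,0],[0,0,0],[0,0,0],[0,0,0]],"slide":[[-0.001,0,0.05],[-0.001,0,0.1],[-0.001,0,0.145],[-0.001,0,0.168],[-0.001,0,0.168]],"gripper":[0,0,0,0,0]}' >/dev/null;python3 -m crank '{"turn":[[0,0,0],[0,0,0]],"slide":[[0,0,0.005],[0,0,0.005]],"gripper":[0,0]}' >/dev/null; python3 -c "
from h import *
st();f=grab('wrist');save(f,'w6.png')"
```

```text
t 12.8 grasp [ 582.2 -294.3  115.1] tip [ 582.2 -294.3   96.5] yaw 101.95 tilt [-0.02  0.  ] F [ 0.7  0.6 -0.3] T [-0.03 -0.11  0.01] gap 0.4
```

View pics/w6.png

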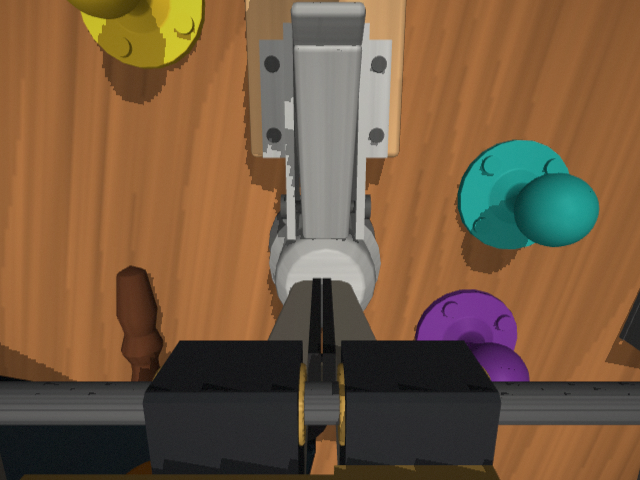

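The closed fingertips at (322,280) sit centred over the cup top. The raised lever at (328,140) is clear behind them. Now pressing in small steps.

```bash
python3 -m crank '{"turn":[[0,0,0],[0,0,0],[0,0,0]],"slide":[[0,0,0.005],[0,0,0.01],[0,0,0.01]],"gripper":[0,0,0]}' >/dev/null; python3 -c "from h import *;st()"; python3 -m crank '{"turn":[[0,0,0],[0,0,0]],"slide":[[0,0,0.001],[0,0,0.002]],"gripper":[0,0]}' >/dev/null; python3 -c "from h import *;st()";  python3 -m crank '{"turn":[[0,0,0],[0,0,0]],"slide":[[0,0,0.001],[0,0,0.001]],"gripper":[0,0]}' >/dev/null; python3 -c "from h import *;st()"
```

```text
t 13.22 grasp [ 581.4 -293.9  103.4] tip [ 581.3 -293.8   84.8] yaw 101.94 tilt [-0.14  0.09] F [ 0.7 -0.1 -0. ] T [-0.04 -0.1   0.04] gap 0.2
t 13.47 grasp [ 581.6 -294.   102.8] tip [ 581.5 -293.9   84.2] yaw 101.95 tilt [-0.12  0.07] F [-3.3  2.3  9.5] T [ 0.33  0.57 -0.03] gap 0.4
t 13.72 grasp [ 581.6 -294.   102.6] tip [ 581.5 -294.    84. ] yaw 101.95 tilt [-0.12  0.06] F [-4.7  2.6 10.1] T [ 0.44  0.72 -0.  ] gap 0.3
```

```bash
for i in 1; do python3 -m crank '{"turn":[[0,0,0],[0,0,0]],"slide":[[0,0,0.001],[0,0,0.001]],"gripper":[0,0]}' >/dev/null; python3 -c "from h import *;st()";  python3 -m crank '{"turn":[[0,0,0],[0,0,0]],"slide":[[0,0,0.001],[0,0,0.001]],"gripper":[0,0]}' >/dev/null; python3 -c "from h import *;st()"; done
```

```text
t 13.97 grasp [ 581.6 -294.1  102. ] tip [ 581.6 -294.    83.4] yaw 101.96 tilt [-0.12  0.05] F [-4.4  2.6 12.1] T [ 0.49  0.85 -0.01] gap 0.2
t 14.22 grasp [ 581.6 -294.1  101.2] tip [ 581.6 -294.1   82.6] yaw 101.95 tilt [-0.12  0.04] F [-5.4  3.3 12.4] T [ 0.53  0.91 -0.03] gap 0.2
```

Yielding as expected; continuing.

```bash
for i in 1; do python3 -m crank '{"turn":[[0,0,0],[0,0,0]],"slide":[[0,0,0.001],[0,0,0.001]],"gripper":[0,0]}' >/dev/null; python3 -c "from h import *;st()";  python3 -m crank '{"turn":[[0,0,0],[0,0,0]],"slide":[[0,0,0.001],[0,0,0.001]],"gripper":[0,0]}' >/dev/null; python3 -c "from h import *;st()";python3 -m crank '{"turn":[[0,0,0],[0,0,0]],"slide":[[0,0,0.001],[0,0,0.001]],"gripper":[0,0]}' >/dev/null; python3 -c "from h import *;st()"; done
```

```text
t 14.47 grasp [ 581.6 -294.2  100.4] tip [ 581.6 -294.2   81.8] yaw 101.96 tilt [-0.12  0.04] F [-5.   3.4 13.8] T [ 0.57  1.02 -0.03] gap 0.6
t 14.72 grasp [ 581.7 -294.2   99.6] tip [ 581.6 -294.2   81. ] yaw 101.96 tilt [-0.12  0.03] F [-5.5  4.1 15.2] T [ 0.59  1.1  -0.04] gap 0.3
t 14.97 grasp [ 581.7 -294.2   98.9] tip [ 581.6 -294.2   80.3] yaw 101.96 tilt [-0.12  0.03] F [-6.5  2.4 15.8] T [ 0.67  1.09 -0.01] gap 0.6
```

```bash
for i in 1; do python3 -m crank '{"turn":[[0,0,0],[0,0,0]],"slide":[[0,0,0.001],[0,0,0.001]],"gripper":[0,0]}' >/dev/null; python3 -c "from h import *;st()";  python3 -m crank '{"turn":[[0,0,0],[0,0,0]],"slide":[[0,0,0.001],[0,0,0.001]],"gripper":[0,0]}' >/dev/null; python3 -c "from h import *;st()"; done
```

```text
t 15.22 grasp [ 581.7 -294.2   98.1] tip [ 581.6 -294.2   79.5] yaw 101.96 tilt [-0.12  0.03] F [-7.5  5.6 17.8] T [ 0.69  1.28 -0.02] gap 0.4
t 15.47 grasp [ 581.7 -294.3   97.3] tip [ 581.6 -294.3   78.7] yaw 101.97 tilt [-0.13  0.03] F [-8.1  4.4 17.7] T [ 0.79  1.41 -0.01] gap 0.6
```

```bash
for i in 1; do python3 -m crank '{"turn":[[0,0,0],[0,0,0]],"slide":[[0,0,0.001],[0,0,0.001]],"gripper":[0,0]}' >/dev/null; python3 -c "from h import *;st()";  python3 -m crank '{"turn":[[0,0,0],[0,0,0]],"slide":[[0,0,0.0005],[0,0,0.0005]],"gripper":[0,0]}' >/dev/null; python3 -c "from h import *;st()"; done
```

```text
t 15.72 grasp [ 581.7 -294.3   96.5] tip [ 581.7 -294.3   77.9] yaw 101.97 tilt [-0.12  0.02] F [-8.3  5.1 19.5] T [0.84 1.56 0.04] gap 0.7
t 15.97 grasp [ 581.7 -294.3   96.2] tip [ 581.6 -294.3   77.6] yaw 101.97 tilt [-0.12  0.02] F [-8.2  5.  20.1] T [0.87 1.58 0.01] gap 0.4
```

```bash
for i in 1; do python3 -m crank '{"turn":[[0,0,0],[0,0,0]],"slide":[[0,0,0.0005],[0,0,0.0005]],"gripper":[0,0]}' >/dev/null; python3 -c "from h import *;st()";  python3 -m crank '{"turn":[[0,0,0],[0,0,0]],"slide":[[0,0,0.0005],[0,0,0.0005]],"gripper":[0,0]}' >/dev/null; python3 -c "from h import *;st()"; done
```

```text
t 16.23 grasp [ 581.7 -294.3   95.9] tip [ 581.7 -294.3   77.3] yaw 101.97 tilt [-0.12  0.02] F [-9.2  4.5 21.4] T [ 0.91  1.58 -0.04] gap 0.3
t 16.48 grasp [ 581.7 -294.3   95.7] tip [ 581.7 -294.3   77.1] yaw 101.97 tilt [-0.13  0.02] F [-10.3   5.7  22. ] T [1.05 1.75 0.  ] gap 0.7
```

```bash
for i in 1; do python3 -m crank '{"turn":[[0,0,0],[0,0,0]],"slide":[[0,0,0.0005],[0,0,0.0005]],"gripper":[0,0]}' >/dev/null; python3 -c "from h import *;st()";  python3 -m crank '{"turn":[[0,0,0],[0,0,0]],"slide":[[0,0,0.0005],[0,0,0.0005]],"gripper":[0,0]}' >/dev/null; python3 -c "from h import *;st()"; done
```

```text
t 16.73 grasp [ 581.7 -294.4   95.7] tip [ 581.7 -294.4   77.1] yaw 101.97 tilt [-0.13  0.01] F [-10.7   5.6  25.1] T [1.16 1.9  0.01] gap 0.4
t 16.98 grasp [ 581.7 -294.4   95.7] tip [ 581.7 -294.4   77.1] yaw 101.98 tilt [-0.13  0.01] F [-12.5   7.3  27.8] T [1.25 2.22 0.01] gap 0.6
```

It has bottomed: the height holds at 77.1 while the force climbs. Backing off and checking level from above the jaws and lever.

```bash
python3 -m crank '{"turn":[[0,0,0],[0,0,0],[0,0,0],[0,0,0],[0,0,0]],"slide":[[0,0,-0.004],[0,0,-0.03],[0,0,-0.08],[0,0,-0.13],[0,0,-0.17]],"gripper":[0,0,0,0,0]}' >/dev/null; python3 -m crank '{"turn":[[0,0,0],[0,0,0],[0,0,0]],"slide":[[0.06,0,-0.01],[0.09,0,-0.01],[0.09,0,-0.01]],"gripper":[0,0,0]}' >/dev/null;  python3 - <<'E'
from h import *
st();f=grab("wrist");P=cloud(f);D=f["depth"];Z=P[...,2]
d=np.array([.207,-.978,0]);e=np.array([.978,.207,0]);g0=np.array([582.3,-293.5,0])-195*d;r=P-g0;a=r@d;b=r@e
m=(D>0)&(a>-130)&(a<-42)&(abs(b)<35)&(Z>10)&(Z<50)
print("board",m.sum(),np.linalg.lstsq(np.c_[a[m],b[m],np.ones(m.sum())],Z[m],rcond=None)[0].round(4))
m=(D>0)&(Z>207)&(Z<222)&(abs(a)<45)&(abs(b)<30);q=np.c_[a,b][0:0];q=np.c_[a[m],b[m]];print("jaw(a,b)",len(q),cv2.minAreaRect(q.astype(np.float32)))
m=(D>0)&(abs(b)<9)&(a>85)&(a<150)&(Z>75)&(Z<150)
print("lever pts",m.sum(),"fit z=k*a+c",np.polyfit(a[m],Z[m],1).round(3))
for lo in range(85,150,8):
    k=m&(a>lo)&(a<lo+8);print(lo+4-195,k.sum(),np.median(Z[k]).round(1),np.median(b[k]).round(1))
c=(D>0)&(abs(a-195)<24)&(abs(b)<24)&(Z>70);print("cup z",np.median(Z[c]) if c.any() else None)
print(plan(*(np.array([582.3,-293.5])-79*d[:2]),130,102,190))
E
```

```text
t 17.98 grasp [ 563.1 -204.3  270.6] tip [ 563.1 -204.3  252. ] yaw 102.08 tilt [-0.1   0.08] F [ 0.1 -0.5 -0.6] T [-0.05 -0.13  0.02] gap 0.6
board 1616 [3.40000e-03 1.00000e-03 2.92789e+01]
jaw(a,b) 4987 ((-0.21840476989746094, 1.5636167526245117), (24.452194213867188, 50.07234573364258), 89.961669921875)
lever pts 1400 fit z=k*a+c [ -0.687 189.945]
-106 196 130.7 0.3
-98 202 121.6 -0.4
-90 194 117.1 -0.4
-82 176 111.7 0.0
-74 166 106.5 -0.3
-66 161 101.4 0.5
-58 150 96.2 -0.3
-50 144 90.5 -0.3
-42 11 88.0 0.6
cup z None
(array([-0.1 , -0.07,  0.01]), array([-0.0108,  0.0004,  0.1217]))
```

Level (board slope 0.0034), jaws where they should be, and the lever still raised (34.5°). Positioning for the lever push.

```bash
python3 -m crank '{"turn":[[0,0,0],[0,0,0],[0,0,0],[0,0,0],[0,0,0]],"slide":[[-0.014,0.0004,0.04],[-0.014,0.0004,0.08],[-0.014,0.0004,0.115],[-0.014,0.0004,0.127],[-0.014,0.0004,0.127]],"gripper":[0,0,0,0,0]}' >/dev/null; python3 -m crank '{"turn":[[0,0,0],[0,0,0]],"slide":[[0,0,0.002],[0,0,0.002]],"gripper":[0,0]}' >/dev/null; cat > ab.py <<'E'
from h import *
s=env.sense();R=np.array(s["ee_rot"]);p=np.array(s["position"])+R[:,2]*190;F=np.array(s["wrist_force"])
d=np.array([.207,-.978,0]);e=np.array([.978,.207,0]);r=p-[582.3,-293.5,0]
print("t",round(s["t"],2),"a,b,z",(r@d).round(1),(r@e).round(1),p[2].round(1),"F a,b,z",(F@d).round(1),(F@e).round(1),F[2].round(1),"|F|",np.linalg.norm(F).round(1))
E
python3 ab.py
```

```text
t 18.9 a,b,z -75.0 0.3 124.2 F a,b,z -0.6 0.9 0.5 |F| 1.2
```

```bash
python3 -m crank '{"turn":[[0,0,0],[0,0,0],[0,0,0]],"slide":[[0.0005,0,0.003],[0.0005,0,0.006],[0.0005,0,0.006]],"gripper":[0,0,0]}' >/dev/null; python3 ab.py; python3 -m crank '{"turn":[[0,0,0],[0,0,0]],"slide":[[0.001,0,0.0015],[0.001,0,0.0015]],"gripper":[0,0]}' >/dev/null; python3 ab.py; python3 -m crank '{"turn":[[0,0,0],[0,0,0]],"slide":[[0.001,0,0.0015],[0.001,0,0.0015]],"gripper":[0,0]}' >/dev/null; python3 ab.py
```

```text
t 19.27 a,b,z -76.2 -0.3 116.7 F a,b,z -0.3 0.2 0.4 |F| 0.6
t 19.52 a,b,z -76.4 -0.2 116.2 F a,b,z 0.4 0.2 3.5 |F| 3.6
t 19.77 a,b,z -76.9 -0.0 115.7 F a,b,z 1.9 -3.4 8.8 |F| 9.6
```

```bash
for i in 1; do python3 -m crank '{"turn":[[0,0,0],[0,0,0],[0,0,0]],"slide":[[0.0013,0,0.002],[0.0026,0,0.004],[0.0026,0,0.004]],"gripper":[0,0,0]}' >/dev/null; python3 ab.py; python3 -m crank '{"turn":[[0,0,0],[0,0,0],[0,0,0]],"slide":[[0.0013,0,0.002],[0.0026,0,0.004],[0.0026,0,0.004]],"gripper":[0,0,0]}' >/dev/null; python3 ab.py; done
```

```text
t 20.15 a,b,z -80.0 0.0 112.0 F a,b,z -0.9 -3.3 11.3 |F| 11.8
t 20.52 a,b,z -83.0 0.1 108.1 F a,b,z -2.3 -3.8 12.2 |F| 13.0
```

```bash
for i in 1; do python3 -m crank '{"turn":[[0,0,0],[0,0,0],[0,0,0]],"slide":[[0.0012,0,0.002],[0.0024,0,0.004],[0.0024,0,0.004]],"gripper":[0,0,0]}' >/dev/null; python3 ab.py; python3 -m crank '{"turn":[[0,0,0],[0,0,0],[0,0,0]],"slide":[[0.0012,0,0.002],[0.0022,0,0.004],[0.0022,0,0.004]],"gripper":[0,0,0]}' >/dev/null; python3 ab.py; python3 -m crank '{"turn":[[0,0,0],[0,0,0],[0,0,0]],"slide":[[0.001,0,0.002],[0.002,0,0.004],[0.002,0,0.004]],"gripper":[0,0,0]}' >/dev/null; python3 ab.py; done
```

```text
t 20.9 a,b,z -85.7 0.1 104.0 F a,b,z -1.6 -2.3 12.4 |F| 12.8
t 21.27 a,b,z -88.1 0.2 99.9 F a,b,z -2.9 -3.4 12.0 |F| 12.8
t 21.65 a,b,z -90.3 0.1 95.8 F a,b,z -2.5 -3.0 12.8 |F| 13.4
```

```bash
for i in 1; do python3 -m crank '{"turn":[[0,0,0],[0,0,0],[0,0,0]],"slide":[[0.0008,0,0.002],[0.0016,0,0.004],[0.0016,0,0.004]],"gripper":[0,0,0]}' >/dev/null; python3 ab.py; python3 -m crank '{"turn":[[0,0,0],[0,0,0],[0,0,0]],"slide":[[0.0006,0,0.002],[0.0012,0,0.004],[0.0012,0,0.004]],"gripper":[0,0,0]}' >/dev/null; python3 ab.py; python3 -m crank '{"turn":[[0,0,0],[0,0,0],[0,0,0]],"slide":[[0.0004,0,0.002],[0.0006,0,0.003],[0.0006,0,0.003]],"gripper":[0,0,0]}' >/dev/null; python3 ab.py; done
```

```text
t 22.02 a,b,z -92.1 0.1 91.8 F a,b,z -3.4 -2.1 12.3 |F| 13.0
t 22.4 a,b,z -93.6 0.1 87.6 F a,b,z -4.8 -1.2 12.6 |F| 13.5
t 22.77 a,b,z -94.5 0.1 84.7 F a,b,z -6.3 -2.9 14.1 |F| 15.7
```

```bash
for i in 1; do python3 -m crank '{"turn":[[0,0,0],[0,0,0]],"slide":[[0.0002,0,0.0015],[0.0002,0,0.0015]],"gripper":[0,0]}' >/dev/null; python3 ab.py; python3 -m crank '{"turn":[[0,0,0],[0,0,0]],"slide":[[0,0,0.001],[0,0,0.001]],"gripper":[0,0]}' >/dev/null; python3 ab.py; python3 -m crank '{"turn":[[0,0,0],[0,0,0]],"slide":[[0,0,0.0007],[0,0,0.0007]],"gripper":[0,0]}' >/dev/null; python3 ab.py; done
```

```text
t 23.02 a,b,z -95.0 0.1 83.1 F a,b,z -6.9 -3.2 14.1 |F| 16.0
t 23.27 a,b,z -95.2 0.1 82.1 F a,b,z -7.4 -3.3 14.5 |F| 16.6
t 23.52 a,b,z -95.3 0.1 81.7 F a,b,z -7.5 -4.1 15.3 |F| 17.6
```

```bash
for i in 1; do python3 -m crank '{"turn":[[0,0,0],[0,0,0]],"slide":[[0,0,0.0007],[0,0,0.0007]],"gripper":[0,0]}' >/dev/null; python3 ab.py; python3 -m crank '{"turn":[[0,0,0],[0,0,0]],"slide":[[0,0,0.0005],[0,0,0.0005]],"gripper":[0,0]}' >/dev/null; python3 ab.py; python3 -m crank '{"turn":[[0,0,0],[0,0,0]],"slide":[[0,0,0.0005],[0,0,0.0005]],"gripper":[0,0]}' >/dev/null; python3 ab.py; done
```

```text
t 23.77 a,b,z -95.3 0.1 81.4 F a,b,z -9.7 -4.6 18.3 |F| 21.3
t 24.02 a,b,z -95.3 0.2 81.3 F a,b,z -10.6 -5.4 20.6 |F| 23.8
t 24.27 a,b,z -95.3 0.2 81.2 F a,b,z -10.5 -6.0 23.6 |F| 26.5
```

The lever is at its stop (81.2 mm, force rising with no motion). I'm lifting off and checking.

```bash
python3 -m crank '{"turn":[[0,0,0],[0,0,0],[0,0,0],[0,0,0],[0,0,0]],"slide":[[0,0,-0.004],[0,0,-0.04],[0,0,-0.09],[0,0,-0.14],[0,0,-0.175]],"gripper":[0,0,0,0,0]}' >/dev/null; python3 -m crank '{"turn":[[0,0,0],[0,0,0],[0,0,0]],"slide":[[0,0,0],[0,0,0],[0,0,0]],"gripper":[0,0,0]}' >/dev/null;  python3 - <<'E'
from h import *
st();f=grab("wrist");save(f,"w9.png");P=cloud(f);D=f["depth"];Z=P[...,2]
d=np.array([.207,-.978,0]);e=np.array([.978,.207,0]);g0=np.array([582.3,-293.5,0])-195*d;r=P-g0;a=r@d;b=r@e
m=(D>0)&(a>-130)&(a<-42)&(abs(b)<35)&(Z>10)&(Z<50)
print("board",m.sum(),np.linalg.lstsq(np.c_[a[m],b[m],np.ones(m.sum())],Z[m],rcond=None)[0].round(4))
m=(D>0)&(Z>207)&(Z<222)&(abs(a)<45)&(abs(b)<30);print("jaw(a,b)",cv2.minAreaRect(np.c_[a[m],b[m]].astype(np.float32)))
m=(D>0)&(abs(b)<9)&(a>85)&(a<145)&(Z>70)&(Z<150);print("lever",m.sum(),np.polyfit(a[m],Z[m],1).round(3),np.median(Z[m]))
c=(D>0)&(abs(a-195)<15)&(abs(b)<15)&(Z>70)&(Z<95);print("cup z",c.sum(),np.median(Z[c]) if c.any() else None)
t=grab("top");save(t,"t9.png",(120,80,640,400))
E
```

```text
t 25.27 grasp [ 561.9 -201.7  269. ] tip [ 561.8 -201.6  250.4] yaw 101.94 tilt [-0.32  0.2 ] F [-1.  -0.6  0.8] T [-0.06 -0.13  0.02] gap 0.2
board 2094 [7.00000e-04 3.00000e-04 2.90591e+01]
jaw(a,b) ((-0.414306640625, 1.6181201934814453), (24.254562377929688, 50.27617645263672), 89.31854248046875)
lever 1390 [2.000e-03 7.971e+01] 79.99571635785611
cup z 0 None
```

View pics/w9.png

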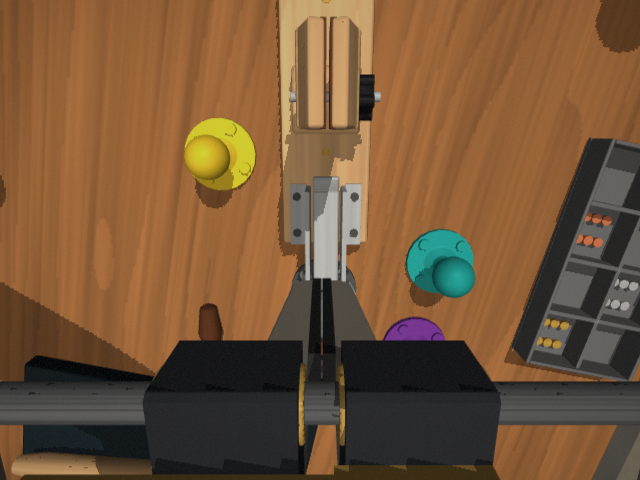

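The lever at (326,230) lies flat (slope 0.002 rad, 80 mm high), the board is level (0.0007), and the hand is clear above. Handing in.

```bash
python3 -c "
from rig import env
print(env.hand_in())"
```

```text
the job is handed in; nothing more can be done
None
```

The pony is hitched and let go, and the job was handed in at about 25 s of the 70 s allowed; `hand_in` gives no verdict.

I gripped the pony by its jaws, lowered the coupler onto the steel ball and released it; it stayed about 6 mm high, nose up. I then pressed the cup top until it stopped moving at 77.1 mm, with a peak force of about 28 N down and 31 N in all. Last, I pushed the lever along its arc to its stop at 81.2 mm, peaking at about 27 N.

| Last check (wrist camera) | Measured | Expected |
|---|---|---|
| Board slope | 0.0007 rad | level |
| Lever slope | 0.002 rad | flat |
| Lever height | 80 mm | 81 mm |
| Jaws along the pony | within 0.5 mm | at the spot implied by the ball |
| Jaws across the pony | about 1.6 mm off | at the spot implied by the ball |
| Robot | clear of everything | touching nothing |

- **Not measured:** the fingers hid the cup in the last view, so its height comes from the press (77.1 mm), not from the camera.
- **Disagreement:** the two fixed cameras differed by 2 to 4 mm on the cup and ball positions. I settled this by lowering slowly and watching the force; the ball went into the bore with almost no side load.
- **Bystanders:** I did not measure them again at the end. No touch on them was felt or seen in the pictures viewed.

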